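Pack the two-layer power-supply kit box

ROBOT

A 6-joint arm with a two-finger parallel gripper is mounted at the origin on the work surface. World frame = base frame: x ahead of the robot, y to its left, z up, the work surface at z = 0. Lengths are in mm, angles in rad, forces in N, time in s.
With the tool pointing down it reaches from about 275 to 750 mm from the base axis. Payload 10.2 kg.
Tool frame: the origin (TCP) lies between the finger pads; the fingertips stand 17 mm ahead of it and the grasp point (between the pads) lies 2 mm behind it; z points along the fingers, y is the line along which they close (so a half turn about z gives the same grasp; the last joint's range is limited). The gripper opens to 85 mm and grips with 20 to 120 N. Pads are 22 mm wide; open, the fingers measure 114 mm over their backs; the gripper's body (76 mm by 85 mm) begins 54 mm behind the grasp point. The pads swing forward as they close: fully open they stand 13 mm farther back than shut.
Start: joints at [0.996, 0.313, 1.498, -0, 1.331, -0.223], TCP at [180.922, 492.847, 248.294] pointing down, gripper open.
Joint ranges: [-2.94, 2.94], [-0.97, 2.17], [0.19, 2.56], [-1.23, 4.37], [0.02, 3.11], [-2.88, 2.88]. Speed limits (rad/s): [2.39, 2.39, 3.01, 3.14, 3.14, 3.14].

INTERFACE

Orientations are given as a 3x3 rotation matrix whose columns are the frame's x, y, z axes.
In Python, from cell import manip gives the robot as it stands. The module is installed in compiled form; this text tells all that it offers.
- The arm moves only by the tool carry_out, never from a script. Its argument "targets" is a list of rows, each a list of 7 numbers: the shift along the tool's x, y, z in m, then the turn, a rotation vector about the tool's x, y, z in degrees, then the gripper command: -1 is fully open, 1 is shut, values between are in proportion. In form: [[tx, ty, tz, rx, ry, rz, hand], ...]. A call has 1 to 5 rows; each row shifts and turns the commanded pose from where the row before left it, along the tool's axes as they then stand; what a row does not reach is not made up. A row lasts 1/8 s, in which the tool goes at most 62.5 mm and 10.7 degrees, less where a joint would pass 70% of its speed; a pose out of reach is approached as far as the arm can. A call with a gripper value outside its range is refused whole. The fingers move at their own pace and stop on an object; the grip force is fixed at half the most. Time passes only in rows, so rows that do not move let the fingers close. It gives the time, the measured TCP pose, the force, the opening and the grip force at its end, in the units of the state.
- manip.sense(): the state, without advancing time (a new reading comes with each control period).
- manip.get_image(name): name is "scene" or "top" or "wrist"; returns the picture (420x560x3 uint8, red, green, blue); there is no depth.
- manip.calibration(name): a dict with "fx", "fy", "cx", "cy" (pixels), "rvec" (rotation vector, rad) and "tvec" (3), from world to camera coordinates, as OpenCV has them. Camera axes: x right, y down, z forward; pixel columns grow to the right and rows downward; lengths in mm; the calibration is good to about 2 mm. A picture is of the moment at which its call begins: read the wrist's pose just before it. calibration takes no time and is no camera call; for the wrist camera it gives the pose at the moment of the call.
- manip.job_done(): hands the job in; it is judged then, once.
The state is a dict: "time_s": time; "q": joint angles; "qd": joint speeds; "tau": joint torques, N m; "position": TCP position; "tcp_rot": TCP orientation; "ft_force": force on the tool from outside, world axes, zero at the start; "wrist_torque": the same for the moment, N m; "gripper_width": opening from 0.0 (shut) to 1.0 (fully open); "gripper_force": force on a finger pad.
Only numpy, scipy, OpenCV 4.12 (cv2) and the standard library are available. Lean on these libraries where they do the work, as an engineer would, in place of code of your own. Each camera call takes 0.05 s, during which the arm holds its last target. There are 200 camera calls.

TASK

Finish packing the kit box: lay the loose heat sink flat in the empty bottom cavity, fit the divider over both heat sinks, grip upwards and level on its corner posts, then stand the transformer upright on its base plate in the divider's one long bay, within its rims. Leave the multimeter, screwdriver and solder spool alone.

Things in the scene. Friction and masses are not known exactly. Their poses are not given: they have to be found in the camera images.
- box: Open square aluminium box fixed to the bench: 174 mm square outside, 164 mm inside, 66 mm high, floor 5 mm. Origin: centre of its underside, on the bench; z up. A black insert (top at 17 mm) leaves two cavities down to the floor, each 118 mm along x and 68 mm along y, centred at y = +39 and -39 mm. Black posts 18 mm square in the inner corners, tops at 51 mm, carry the divider.
- cavity_a (a point): Centre of the floor of the cavity at the box's +y side, 5 mm above the bench; axes as the box.
- cavity_b (a point): Centre of the floor of the cavity at the box's -y side, 5 mm above the bench; axes as the box.
- packed_sink: Heat sink already lying in one of the two cavities (which one varies), same shape as the loose one.
- loose_sink: Loose finned aluminium heat sink, about 0.25 kg, fins up on the bench to the robot's right. Origin: centre of its underside; z up. Base plate 106 mm (x) x 56 mm (y) x 8 mm; on its middle a fin block 48 mm along x, 56 mm along y, top at 40 mm. The outer fins are flat faces across x: grip over the 48 mm. Same when turned half round.
- divider: Grey plastic plate, about 0.3 kg, flat on the bench to the robot's left. Origin: centre of its underside; z up. 152 x 152 x 4 mm; 3 mm rim and 12 mm centre rib along x, tops at 12 mm. Grip: the rib's raised middle, 60 mm along x, 12 mm thick, top at 48 mm. +y half: the long bay, 146 x 67 mm, centre y = 39.5 mm, floor at 4 mm. -y half: two short bays (rib top 12 mm). Fits in any quarter turn.
- transformer: Loose transformer, about 0.5 kg, upright on the bench to the robot's right. Origin: centre of its underside; z up. Steel base plate 106 mm (x) x 56 mm (y) x 5 mm; on its middle a dark iron core 48 mm along x, 40 mm along y, top at 55 mm: grip over the 48 mm. A pale coil bulges from the core's y sides to 52 mm wide; small terminals reach 59 mm high.
- multimeter: Yellow and black multimeter 85 x 165 x 35 mm lying beyond the box; bystander. Origin at the centre of its underside.
- screwdriver: Screwdriver lying at the far left of the bench; bystander. Origin on its underside.
- spool: Solder spool, 60 mm across, 42 mm high, standing at the far right; bystander. Origin at the centre of its underside.
Not all that is in view belongs to the job. What is shaped like the divider but blue is not meant.

How it is judged (in metres and radians):
On the way, in this order (a step that is already met when the one before it is completed fails the run):
1. both bottom cavities hold a heat sink, flat on the floor, before the divider goes in ((horizontal distance between packed_sink and cavity_a below 0.012 m or horizontal distance between packed_sink and cavity_b below 0.012 m) and z of packed_sink in the frame of box between 0.002 and 0.008 m and angle between each of packed_sink, loose_sink's own z axis and vertical below 0.05 rad and (horizontal distance between loose_sink and cavity_a below 0.012 m or horizontal distance between loose_sink and cavity_b below 0.012 m) and z of loose_sink in the frame of box between 0.002 and 0.008 m and not (horizontal distance between divider and box below 0.01 m and z of divider in the frame of box between 0.047 and 0.0545 m and angle between divider's own z axis and vertical below 0.04 rad)), for 0.2 s.
2. the divider lies level on the corner posts over both heat sinks, before the transformer is set on it ((horizontal distance between packed_sink and cavity_a below 0.012 m or horizontal distance between packed_sink and cavity_b below 0.012 m) and z of packed_sink in the frame of box between 0.002 and 0.008 m and angle between each of packed_sink, loose_sink's own z axis and vertical below 0.05 rad and (horizontal distance between loose_sink and cavity_a below 0.012 m or horizontal distance between loose_sink and cavity_b below 0.012 m) and z of loose_sink in the frame of box between 0.002 and 0.008 m and horizontal distance between divider and box below 0.01 m and z of divider in the frame of box between 0.047 and 0.0545 m and angle between divider's own z axis and vertical below 0.04 rad and contact force between transformer and divider below 0.1 N), for 0.2 s.
At the end, for the whole second after the job is handed in: Each heat sink flat on the floor of its cavity (within 12 mm of its centre); divider grip up and level on the four posts (3.5 mm in height, 10 mm off centre); transformer upright on the floor of the long bay (7.5 mm across, 25 mm along, 3 mm in height, 0.05 rad); all at rest ((horizontal distance between packed_sink and cavity_a below 0.012 m or horizontal distance between packed_sink and cavity_b below 0.012 m) and z of packed_sink in the frame of box between 0.002 and 0.008 m and angle between each of packed_sink, loose_sink, transformer's own z axis and vertical below 0.05 rad and (horizontal distance between loose_sink and cavity_a below 0.012 m or horizontal distance between loose_sink and cavity_b below 0.012 m) and z of loose_sink in the frame of box between 0.002 and 0.008 m and horizontal distance between divider and box below 0.01 m and z of divider in the frame of box between 0.047 and 0.0545 m and angle between divider's own z axis and vertical below 0.04 rad and y of transformer in the frame of divider between 0.032 and 0.047 m and x of transformer in the frame of divider between -0.025 and 0.025 m and z of transformer in the frame of divider between 0.001 and 0.007 m and linear speed of each of packed_sink, loose_sink, divider, transformer below 0.02 m/s); the robot touches nothing.
It fails at once if the multimeter is pushed more than 30 mm (distance of multimeter from where it was at the start of the episode above 0.03 m).
It fails at once if the screwdriver is pushed more than 30 mm (distance of screwdriver from where it was at the start of the episode above 0.03 m).
It fails at once if the spool is pushed more than 30 mm (distance of spool from where it was at the start of the episode above 0.03 m).
It also fails if it takes over 72 s, if anything falls off the work surface, if the arm or the gripper's body presses on something with over 40 N, if the wrist force passes 120 N, or if a joint passes its speed limit or range.

## Working session

There is one attempt and no reset: what is moved stays moved. The work goes in short steps, Python scripts to look and compute and a tool call to move; the robot and the scene stay as the last step left them, time stands still between calls to the robot, and variables do not carry over. Pictures are saved under pics/ and viewed, at most 10 in all, crops included, and the job is handed in when it is done.

Besides the shell and the picture viewer there is one more tool, called after "Emit:" by a JSON object that holds its "api" and its "payload". carry_out: Moves the arm, as the interface text tells. Its arguments: {"type":"object","properties":{"targets":{"type":"array"}},"required":["targets"]}

```bash
mkdir -p pics; cat > h.py <<'E'
from cell import manip
import numpy as np, cv2
def snap(n,f):
    c=manip.calibration(n); im=manip.get_image(n); cv2.imwrite('pics/'+f,cv2.cvtColor(im,cv2.COLOR_RGB2BGR)); np.save('pics/'+f+'.npy',np.array([c],dtype=object),allow_pickle=True); return im,c
def load(f): return np.load('pics/'+f+'.npy',allow_pickle=True)[0]
def back(c,u,v,z):
    R=cv2.Rodrigues(np.array(c['rvec'],float))[0]; t=np.array(c['tvec'],float).ravel()
    d=R.T@np.array([(u-c['cx'])/c['fx'],(v-c['cy'])/c['fy'],1]); o=-R.T@t
    return o+d*(z-o[2])/d[2]
def proj(c,P):
    K=np.array([[c['fx'],0,c['cx']],[0,c['fy'],c['cy']],[0,0,1]])
    return cv2.projectPoints(np.array(P,float).reshape(-1,3),np.array(c['rvec'],float),np.array(c['tvec'],float),K,None)[0].reshape(-1,2)
E
python3 - <<'E'
from h import *
np.set_printoptions(precision=3,suppress=True)
for n in('scene','top'):
    im,c=snap(n,n+'0.png'); R=cv2.Rodrigues(np.array(c['rvec'],float))[0]; print(n,c['fx'],-R.T@np.array(c['tvec']).ravel(),R[2])
s=manip.sense();print(s['time_s'],s['position'],s['tcp_rot'],s['gripper_width'])
E
```

```text
scene 431.2524137732478 [1063.072  359.412  937.216] [-0.482 -0.301 -0.823]
top 544.1815549656309 [ 367.873   -5.361 1489.881] [ 0.115  0.009 -0.993]
0.1 [180.789 492.673 247.775] [[-0.939  0.345 -0.001]
 [ 0.345  0.939 -0.001]
 [ 0.    -0.001 -1.   ]] 0.9996293510161611
```

View pics/top0.png

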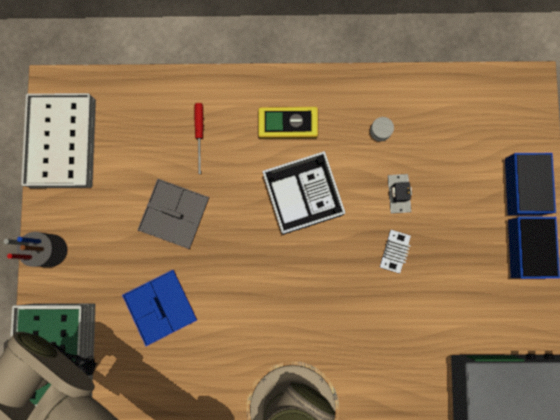

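View pics/scene0.png

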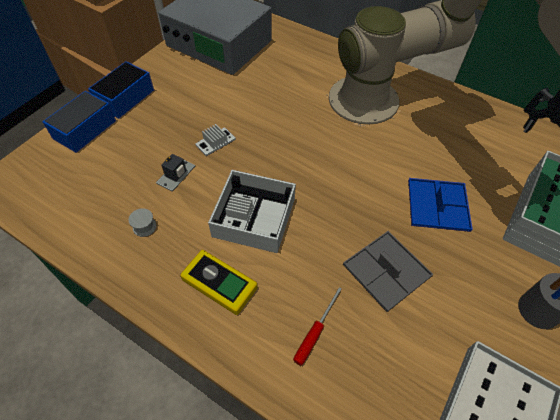

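The top view shows the grey divider at (174,214) and its blue decoy at (160,307). The box is at (303,192) with its empty cavity on the left, at (289,199). The loose sink is at (396,252) and the packed one, its look-alike, at (317,190). The transformer is at (400,193). The bystanders are the spool (382,128), multimeter (288,122) and screwdriver (199,140). I'm choosing the grey plate, the sink outside the box, and the dark core on its plate, and will check them in one crop.

```bash
python3 - <<'E'
from h import *
im=cv2.imread('pics/top0.png')
a=cv2.resize(im[145:280,130:215],None,fx=4,fy=4,interpolation=cv2.INTER_CUBIC)
b=cv2.resize(im[145:280,255:350],None,fx=4,fy=4,interpolation=cv2.INTER_CUBIC)
c_=cv2.resize(im[145:280,375:420],None,fx=4,fy=4,interpolation=cv2.INTER_CUBIC)
m=np.hstack([a[:, :320],b[:, :], c_[:, :]])[:, :800]; print(m.shape,[x.shape for x in(a[:, :320],b,c_)])
m=cv2.resize(m,None,fx=800/max(800,m.shape[1]),fy=1); cv2.imwrite('pics/crop0.png',np.hstack([a[:, :320],b[:, :380]])[:, :700] if 0 else np.hstack([b,a[:, :320]][::-1])[:, :700])
cv2.imwrite('pics/m.png',cv2.resize(np.hstack([a[:,:320],b[:,20:],np.zeros((540,0,3),np.uint8)]),None,fx=1,fy=1))
cv2.imwrite('pics/crop0.png',np.hstack([cv2.resize(im[170:260,130:215],None,fx=3,fy=3,interpolation=2),cv2.resize(im[145:240,255:350],None,fx=3,fy=270/95,interpolation=2),cv2.resize(im[165:280,375:420],None,fx=270/115*1.0,fy=270/115,interpolation=2)]))
# decent quads by grey thresholds
hsv=cv2.cvtColor(im,cv2.COLOR_BGR2HSV); c=load('top0.png')
sat=hsv[...,1]; mask=((sat<75)).astype(np.uint8)
for nm,(x0,y0,x1,y1),z in(('div',(130,170,215,260),12),('box',(255,140,352,240),66),('tr',(380,170,420,222),5),('sink',(375,225,420,280),8)):
    mm=np.zeros_like(mask); mm[y0:y1,x0:x1]=mask[y0:y1,x0:x1]
    cs,_=cv2.findContours(cv2.resize(mm,None,fx=1,fy=1),0,1); k=max(cs,key=cv2.contourArea)
    h=cv2.boxPoints(cv2.minAreaRect(k)); q=np.array([back(c,u,v,z)[:2] for u,v in h]); e=q[1]-q[0];f=q[2]-q[1]
    print(nm,h.mean(0),q.mean(0).round(1),np.linalg.norm(e).round(),np.degrees(np.arctan2(e[1],e[0])).round(1),np.linalg.norm(f).round(),np.degrees(np.arctan2(f[1],f[0])).round(1))
E
```

```text
(540, 800, 3) [(540, 320, 3), (540, 380, 3), (540, 180, 3)]
div [172.8794  213.32571] [521.1 324. ] 150.0 -19.0 153.0 -110.6
box [303.2284  192.12578] [570.2 -31.9] 179.0 -72.1 179.0 -163.0
tr [400.01382 193.16554] [ 574.1 -299.1] 63.0 -85.5 106.0 -177.0
sink [395.75626 251.28406] [ 414.8 -282.6] 109.0 -17.5 64.0 -106.6
```

View pics/crop0.png

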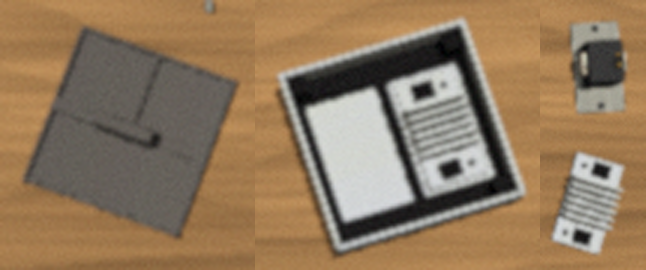

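The crop confirms the choices. The divider's plain long bay faces the robot, the empty cavity is the left one (cavity_a), and the sink and transformer are as described. Next I'll write a planner that prints rows.

```bash
cat >> h.py <<'E'
def yawy(R): return np.degrees(np.arctan2(R[1][1],R[0][1]))
def plan(wps,hand,step=55,turn=9.5,start=None):
    """wps: (x,y,z mm, yaw of tool y deg). prints rounded rows in tool axes"""
    s=manip.sense(); p=np.array(s['position'],float); a=yawy(np.array(s['tcp_rot']))
    if start is not None: p=np.array(start[:3],float);a=start[3]
    print('t',round(s['time_s'],2),'at',p.round(1),'yaw',round(a,2),'w',round(s['gripper_width'],3),'F',np.round(s['ft_force'],1),'tilt',np.round(np.array(s['tcp_rot'])[:2,2],4))
    out=[]
    for x,y,z,ya in wps:
        d=np.array([x,y,z])-p; da=(ya-a+180)%360-180
        n=max(1,int(np.ceil(np.linalg.norm(d)/step)),int(np.ceil(abs(da)/turn)))
        for i in range(n):
            t=np.radians(a); Y=np.array([np.cos(t),np.sin(t),0]);Z=np.array([0,0,-1.]);X=np.cross(Y,Z)
            rem=(np.array([x,y,z])-p)/(n-i)
            r=[round(float(rem@v)/1000,4) for v in(X,Y,Z)]; rz=round(-da/n,1)
            p=p+1000*(r[0]*X+r[1]*Y+r[2]*Z); a-=rz
            out.append(r+[0,0,rz,hand])
    for i in range(0,len(out),5): print(str(out[i:i+5]).replace(' ',''))
    print('end',p.round(1),round(a,1))
E
python3 - <<'E'
from h import *
c=manip.calibration('wrist');R=cv2.Rodrigues(np.array(c['rvec'],float))[0];s=manip.sense()
T=np.array(s['tcp_rot']);print('cam in tool',T.T@((-R.T@np.array(c['tvec']).ravel())-np.array(s['position'])),'fwd',T.T@R[2],c['fx'])
plan([(430,10,250,-17.5)],-1)
E
```

```text
cam in tool [  72.77984952   -0.94198208 -125.07129867] fwd [-2.86826885e-01  6.18927717e-04  9.57982231e-01] 319.84496656493155
t 0.1 at [180.8 492.7 247.8] yaw 69.85 w 1.0 F [-0.4 -0.1 -1.1] tilt [-0.0006 -0.001 ]
[[-0.04,-0.0367,-0.0002,0,0,np.float64(8.7),-1],[-0.0451,-0.0303,-0.0002,0,0,np.float64(8.7),-1],[-0.0492,-0.0231,-0.0002,0,0,np.float64(8.7),-1],[-0.0521,-0.0154,-0.0002,0,0,np.float64(8.7),-1],[-0.0538,-0.0073,-0.0002,0,0,np.float64(8.7),-1]]
[[-0.0543,0.0009,-0.0002,0,0,np.float64(8.7),-1],[-0.0536,0.0091,-0.0003,0,0,np.float64(8.7),-1],[-0.0515,0.0171,-0.0002,0,0,np.float64(8.7),-1],[-0.0484,0.0248,-0.0003,0,0,np.float64(8.7),-1],[-0.044,0.0318,-0.0002,0,0,np.float64(8.7),-1]]
end [430.  10. 250.] -17.2
```

Emit:
{"api": "carry_out", "payload": {"targets": [[-0.04,-0.0367,0,0,0,8.7,-1],[-0.0451,-0.0303,0,0,0,8.7,-1],[-0.0492,-0.0231,0,0,0,8.7,-1],[-0.0521,-0.0154,0,0,0,8.7,-1],[-0.0538,-0.0073,0,0,0,8.7,-1]]}}

```text
time_s: 0.72
position: [305.8, 249.9, 248.2]
tcp_rot: [[-0.44, 0.898, -0.0], [0.898, 0.44, -0.0], [-0.0, -0.0, -1.0]]
ft_force: [0.5, 0.7, -0.4]
gripper_width: 1.001
gripper_force: 0.0
```

Emit:
{"api": "carry_out", "payload": {"targets": [[-0.0543,0.0009,0,0,0,8.7,-1],[-0.0536,0.0091,0,0,0,8.7,-1],[-0.0515,0.0171,0,0,0,8.7,-1],[-0.0484,0.0248,0,0,0,8.7,-1],[-0.044,0.0318,0,0,0,8.7,-1]]}}

```text
time_s: 1.35
position: [430.6, 8.4, 248.2]
tcp_rot: [[0.3, 0.954, -0.0], [0.954, -0.3, 0.0], [0.0, -0.0, -1.0]]
ft_force: [1.1, 0.7, 0.6]
gripper_width: 1.001
gripper_force: 0.0
```

```bash
sed -i 's/rz=round(-da\/n,1)/rz=round(float(-da\/n),1)/' h.py; python3 - <<'E'
from h import *
snap('wrist','w1.png')
plan([(430,-140,250,-17.5),(430,-260,200,-17.5)],-1)
E
```

```text
t 1.4 at [432.9   3.9 248. ] yaw -18.01 w 1.0 F [-1.2 -2.2 -2.1] tilt [ 0.0007 -0.0021]
[[-0.0459,0.0139,-0.0007,0,0,-0.2,-1],[-0.046,0.0138,-0.0007,0,0,-0.2,-1],[-0.046,0.0136,-0.0006,0,0,-0.2,-1],[-0.0382,0.012,0.0167,0,0,0.0,-1],[-0.0381,0.0119,0.0166,0,0,0.0,-1]]
[[-0.0382,0.012,0.0167,0,0,0.0,-1]]
end [ 430. -260.  200.] -17.4
```

View pics/w1.png

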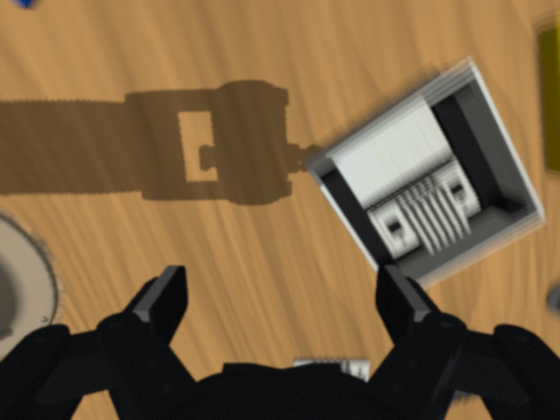

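The image is blurred because the arm was still settling. The box is at about (430,170), with its empty cavity at (390,150). I'll go on to a viewpoint beside the sink and let the arm settle before the picture.

```bash
python3 - <<'E'
from h import *
plan([(388,-368,240,-17.5)],-1)
E
```

```text
t 1.4 at [432.9   3.9 248. ] yaw -18.01 w 1.0 F [-1.2 -2.2 -2.1] tilt [ 0.0007 -0.0021]
[[-0.0525,0.0103,0.0011,0,0,-0.1,-1],[-0.0525,0.0102,0.0011,0,0,-0.1,-1],[-0.0525,0.0102,0.0012,0,0,-0.1,-1],[-0.0526,0.0101,0.0011,0,0,-0.1,-1],[-0.0526,0.01,0.0012,0,0,-0.1,-1]]
[[-0.0526,0.0098,0.0011,0,0,-0.1,-1],[-0.0526,0.0098,0.0012,0,0,-0.1,-1]]
end [ 388. -368.  240.] -17.3
```

Emit:
{"api": "carry_out", "payload": {"targets": [[-0.0525,0.0103,0.001,0,0,0,-1],[-0.0525,0.0102,0.001,0,0,0,-1],[-0.0525,0.0102,0.001,0,0,0,-1],[-0.0525,0.0101,0.001,0,0,0,-1],[-0.0525,0.0101,0.001,0,0,0,-1]]}}

```text
time_s: 2.02
position: [400.8, -257.3, 243.1]
tcp_rot: [[0.295, 0.955, -0.0], [0.955, -0.295, 0.0], [0.0, -0.0, -1.0]]
ft_force: [0.5, 0.9, -0.2]
gripper_width: 1.0
gripper_force: 0.0
```

Emit:
{"api": "carry_out", "payload": {"targets": [[-0.0525,0.01,0.001,0,0,0,-1],[-0.0525,0.01,0.001,0,0,0,-1],[0,0,0,0,0,0,-1],[0,0,0,0,0,0,-1],[0,0,0,0,0,0,-1]]}}

```text
time_s: 2.65
position: [389.8, -360.8, 241.5]
tcp_rot: [[0.294, 0.956, 0.0], [0.956, -0.294, 0.0], [0.0, 0.0, -1.0]]
ft_force: [0.9, 0.8, -0.6]
gripper_width: 0.995
gripper_force: 0.0
```

```bash
python3 - <<'E'
from h import *
snap('wrist','w2.png')
plan([],-1)
E
```

```text
t 2.7 at [ 389.8 -360.9  241.5] yaw -17.08 w 1.0 F [0.3 0.1 0.8] tilt [ 0.0002 -0.0001]
end [ 389.8 -360.9  241.5] -17.1
```

View pics/w2.png

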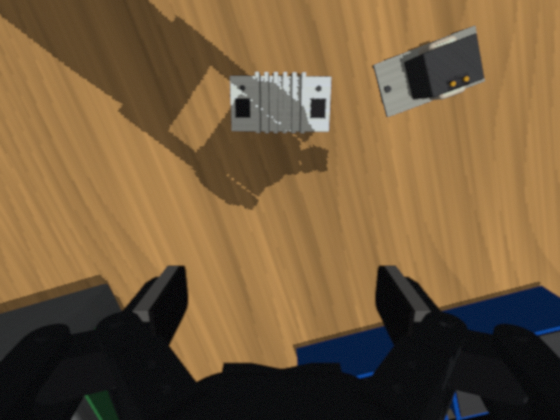

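The settled view shows the loose sink with its base corners at (230,77), (331,77), (331,133) and (231,131). The transformer is on the right, with base plate corners at (374,66) and (387,116) and the core top near (455,65).

```bash
python3 - <<'E'
from h import *
c=load('w2.png')
q=np.array([back(c,u,v,8)[:2] for u,v in((230,77),(331,77),(331,132),(231,131))])
print('sink',q.mean(0).round(1),[ (np.linalg.norm(q[(i+1)%4]-q[i]).round(1),np.degrees(np.arctan2(*(q[(i+1)%4]-q[i])[::-1])).round(1)) for i in range(4)])
q=np.array([back(c,u,v,5)[:2] for u,v in((374,66),(387,116))]); e=q[1]-q[0]; print('tr',q.round(1),np.linalg.norm(e),np.degrees(np.arctan2(e[1],e[0])))
print(q.mean(0)+53*np.array([-e[1],e[0]])/np.linalg.norm(e))
E
```

```text
sink [ 413.7 -281.9] [(np.float64(105.0), np.float64(-17.1)), (np.float64(55.7), np.float64(-104.5)), (np.float64(108.9), np.float64(162.4)), (np.float64(54.6), np.float64(71.4))]
tr [[ 517.7 -273.6]
 [ 520.4 -326.6]] 53.05489446556287 -86.99936001964555
[ 571.97365778 -297.35801862]
```

```bash
python3 - <<'E'
from h import *
plan([(414,-282,120,-17.5),(414,-282,29,-17.5)],-1,step=40)
E
```

```text
t 2.7 at [ 389.8 -360.9  241.5] yaw -17.08 w 1.0 F [0.3 0.1 0.8] tilt [ 0.0002 -0.0001]
[[0.0206,-0.0,0.0304,0,0,0.1,-1],[0.0206,-0.0001,0.0304,0,0,0.1,-1],[0.0207,-0.0001,0.0304,0,0,0.1,-1],[0.0206,-0.0001,0.0303,0,0,0.1,-1],[0.0,0.0,0.0303,0,0,0.0,-1]]
[[0.0,0.0,0.0304,0,0,0.0,-1],[0.0,0.0,0.0303,0,0,0.0,-1]]
end [ 414. -282.   29.] -17.5
```

Emit:
{"api": "carry_out", "payload": {"targets": [[0.0206,0,0.0304,0,0,0.4,-1],[0.0206,0,0.0304,0,0,0,-1],[0.0206,0,0.0304,0,0,0,-1],[0.0206,0,0.0303,0,0,0,-1],[0,0,0.02,0,0,0,-1]]}}

```text
time_s: 3.32
position: [414.5, -281.1, 98.9]
tcp_rot: [[0.299, 0.954, -0.001], [0.954, -0.299, 0.001], [0.001, -0.001, -1.0]]
ft_force: [0.7, -0.5, -0.1]
gripper_width: 0.996
gripper_force: 0.0
```

Emit:
{"api": "carry_out", "payload": {"targets": [[0,0,0.02,0,0,0,-1],[0,0,0,0,0,0,-1],[0,0,0,0,0,0,-1]]}}

```text
time_s: 3.7
position: [414.6, -283.3, 80.7]
tcp_rot: [[0.301, 0.954, 0.001], [0.954, -0.301, -0.001], [-0.001, 0.001, -1.0]]
ft_force: [-0.8, -0.9, 1.0]
gripper_width: 0.997
gripper_force: 0.0
```

```bash
python3 - <<'E'
from h import *
plan([(414,-282,29,-17.5)],-1,step=30)
E
```

```text
t 3.7 at [ 414.6 -283.3   80.7] yaw -17.53 w 0.997 F [-0.8 -0.9  1. ] tilt [ 0.0009 -0.0009]
[[0.0005,-0.0005,0.0259,0,0,-0.0,-1],[0.0006,-0.0004,0.0258,0,0,-0.0,-1]]
end [ 414.1 -282.    29. ] -17.5
```

Emit:
{"api": "carry_out", "payload": {"targets": [[0.0005,0,0.026,0,0,0,-1],[0.0005,0,0.025,0,0,0,-1],[0,0,0,0,0,0,1],[0,0,0,0,0,0,1],[0,0,0,0,0,0,1]]}}

```text
time_s: 4.32
position: [415.0, -282.9, 30.4]
tcp_rot: [[0.301, 0.953, 0.001], [0.953, -0.301, -0.002], [-0.001, 0.002, -1.0]]
ft_force: [-0.7, 0.5, 7.0]
gripper_width: 0.551
gripper_force: 63.0
```

Emit:
{"api": "carry_out", "payload": {"targets": [[0,0,0,0,0,0,1],[0,0,0,0,0,0,1],[0,0,0,0,0,0,1]]}}

```text
time_s: 4.7
position: [415.0, -282.9, 30.4]
tcp_rot: [[0.302, 0.953, 0.001], [0.953, -0.301, -0.002], [-0.001, 0.002, -1.0]]
ft_force: [-1.6, 0.5, 7.3]
gripper_width: 0.552
gripper_force: 63.0
```

```bash
python3 - <<'E'
from h import *
plan([(415,-283,110,-17.5),(585,-85,210,17.5)],1,step=50)
E
```

```text
t 4.7 at [ 415.  -282.9   30.4] yaw -17.55 w 0.552 F [-1.6  0.5  7.3] tilt [ 0.0015 -0.0018]
[[-0.0001,0.0,-0.0398,0,0,-0.0,1],[-0.0,0.0,-0.0398,0,0,-0.0,1],[0.04,0.0171,-0.0167,0,0,-5.8,1],[0.0381,0.021,-0.0167,0,0,-5.8,1],[0.0358,0.0248,-0.0166,0,0,-5.8,1]]
[[0.0331,0.0282,-0.0167,0,0,-5.8,1],[0.03,0.0314,-0.0166,0,0,-5.8,1],[0.0267,0.0343,-0.0167,0,0,-5.8,1]]
end [584.9 -85.  210. ] 17.3
```

Emit:
{"api": "carry_out", "payload": {"targets": [[0,0,-0.04,0,0,0,1],[0,0,-0.04,0,0,0,1],[0.04,0.0171,-0.0167,0,0,-5.8,1],[0.0381,0.021,-0.0167,0,0,-5.8,1],[0.0358,0.0248,-0.0166,0,0,-5.8,1]]}}

```text
time_s: 5.32
position: [500.3, -182.2, 160.1]
tcp_rot: [[-0.0, 1.0, 0.001], [1.0, 0.0, -0.001], [-0.001, 0.001, -1.0]]
ft_force: [-0.2, -0.4, -3.0]
gripper_width: 0.552
gripper_force: 63.8
```

Emit:
{"api": "carry_out", "payload": {"targets": [[0.0331,0.0282,-0.0167,0,0,-5.8,1],[0.03,0.0314,-0.0166,0,0,-5.8,1],[0.0267,0.0343,-0.0167,0,0,-5.8,1],[0,0,0,0,0,0,1],[0,0,0,0,0,0,1]]}}

```text
time_s: 5.95
position: [584.0, -84.5, 208.7]
tcp_rot: [[-0.296, 0.955, -0.001], [0.955, 0.296, -0.0], [0.0, -0.001, -1.0]]
ft_force: [0.2, -0.5, -2.1]
gripper_width: 0.547
gripper_force: 63.8
```

Emit:
{"api": "carry_out", "payload": {"targets": [[0,0,0,0,0,0,1]]}}

```text
time_s: 6.08
position: [583.9, -85.1, 208.5]
tcp_rot: [[-0.295, 0.956, -0.001], [0.956, 0.295, 0.0], [0.0, -0.001, -1.0]]
ft_force: [0.1, -0.8, -2.7]
gripper_width: 0.553
gripper_force: 63.8
```

```bash
python3 - <<'E'
from h import *
plan([],-1)
snap('wrist','w3.png')
E
```

```text
t 6.08 at [583.9 -85.1 208.5] yaw 17.15 w 0.553 F [ 0.1 -0.8 -2.7] tilt [-0.0008  0.0002]
end [583.9 -85.1 208.5] 17.2
```

View pics/w3.png

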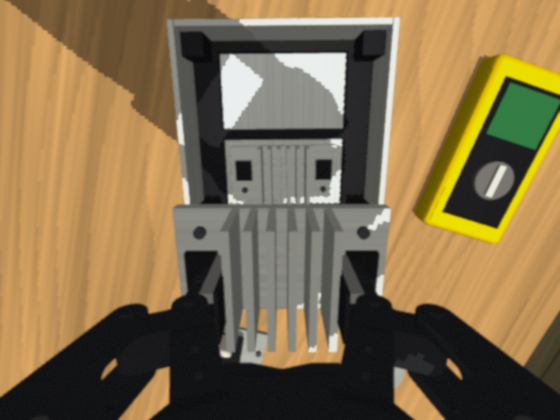

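The held sink sits straight in the grip, with its far base corners at (175,207) and (389,207). The box rim's far corners are at (168,20) and (398,17). The empty cavity spans (220,53) to (346,53) and down to row 130. The packed sink is at (284,170).

```bash
python3 - <<'E'
from h import *
c=load('w3.png'); s=manip.sense(); p=np.array(s['position'])
B=np.array([back(c,u,v,66)[:2] for u,v in((168,20),(398,17))]); e=B[1]-B[0]; L=np.linalg.norm(e); a=np.degrees(np.arctan2(e[1],e[0]));print('rim',B.round(1),L,a)
n=np.array([-e[1],e[0]])/L; print('box centre',B.mean(0)-87*n,'cav',B.mean(0)-48*n)
th=np.radians(17.5);ex=np.array([np.cos(th),np.sin(th)]);ey=np.array([-ex[1],ex[0]])
for z in(5,17):
  C=np.array([back(c,u,v,z)[:2] for u,v in((220,53),(346,53),(343,130),(223,130))]); print(z,C.mean(0),[np.linalg.norm(C[(i+1)%4]-C[i]).round(1) for i in range(4)])
for z in(p[2]-30+8,p[2]-30+8):
  S=np.array([back(c,u,v,z)[:2] for u,v in((175,207),(389,207))]);e=S[1]-S[0];L=np.linalg.norm(e);n=np.array([-e[1],e[0]])/L;print('held',L,np.degrees(np.arctan2(e[1],e[0])),(S.mean(0)-28*n)-p[:2])
# packed sink base corners z=13: outer
print(np.mean([back(c,u,v,13)[:2] for u,v in((225,142),(342,142))],axis=0)-28*ey)
C0=np.array([570.2,-31.9]); print('top est cav',C0+39*ey)
E
```

```text
rim [[462.1  23.6]
 [624.3  75.6]] 170.3197437274383 17.79295292678162
box centre [569.75545489 -33.23986888] cav [557.83790525   3.89464352]
5 [557.72596389   4.01716019] [np.float64(117.8), np.float64(69.9), np.float64(119.7), np.float64(69.9)]
17 [557.89620974   3.27884459] [np.float64(113.5), np.float64(67.3), np.float64(115.3), np.float64(67.3)]
held 102.3082346494346 17.15210945451957 [-0.64150551  1.95611405]
held 102.3082346494346 17.15210945451957 [-0.64150551  1.95611405]
[580.21855549 -66.52307756]
top est cav [558.47247382   5.29496108]
```

```bash
python3 - <<'E'
from h import *
plan([(558.4,3,150,17.6),(558.4,3,90,17.6)],1,step=30)
E
```

```text
t 6.12 at [584.  -85.1 208.6] yaw 17.16 w 0.548 F [ 0.1 -1.  -3.3] tilt [-0.0007  0.0001]
[[0.0229,0.0004,0.0147,0,0,-0.1,1],[0.0229,0.0004,0.0146,0,0,-0.1,1],[0.0229,0.0005,0.0147,0,0,-0.1,1],[0.023,0.0005,0.0146,0,0,-0.1,1],[-0.0,0.0,0.02,0,0,-0.0,1]]
[[-0.0,0.0,0.02,0,0,-0.0,1],[-0.0,0.0,0.02,0,0,-0.0,1]]
end [558.4   3.   90. ] 17.6
```

Emit:
{"api": "carry_out", "payload": {"targets": [[0.0229,0.0004,0.0147,0,0,-0.4,1],[0.0229,0.0004,0.0147,0,0,0,1],[0.0229,0.0005,0.0147,0,0,0,1],[0.0229,0.0005,0.0147,0,0,0,1],[0,0,0.03,0,0,0,1]]}}

```text
time_s: 6.75
position: [558.6, 4.2, 120.4]
tcp_rot: [[-0.304, 0.953, 0.002], [0.953, 0.304, -0.0], [-0.001, 0.002, -1.0]]
ft_force: [1.1, -0.9, -2.6]
gripper_width: 0.549
gripper_force: 63.9
```

Emit:
{"api": "carry_out", "payload": {"targets": [[0,0,0.03,0,0,0,1],[0,0,0,0,0,0,1],[0,0,0,0,0,0,1],[0,0,0,0,0,0,1]]}}

```text
time_s: 7.25
position: [559.2, 3.3, 91.4]
tcp_rot: [[-0.303, 0.953, 0.002], [0.953, 0.303, -0.0], [-0.001, 0.002, -1.0]]
ft_force: [0.0, 0.2, -3.1]
gripper_width: 0.545
gripper_force: 63.6
```

```bash
python3 - <<'E'
from h import *
plan([(558.4,3,37,17.6)],1,step=15)
E
```

```text
t 7.25 at [559.2   3.3  91.4] yaw 17.63 w 0.545 F [ 0.   0.2 -3.1] tilt [ 0.0023 -0.0005]
[[0.0,-0.0002,0.0136,0,0,0.0,1],[0.0,-0.0002,0.0136,0,0,0.0,1],[0.0,-0.0002,0.0136,0,0,0.0,1],[0.0,-0.0002,0.0136,0,0,0.0,1]]
end [558.4   3.   37. ] 17.6
```

Emit:
{"api": "carry_out", "payload": {"targets": [[0,-0.0005,0.0136,0,0,0,1],[0,0,0.0136,0,0,0,1],[0,0,0.0136,0,0,0,1],[0,0,0.0136,0,0,0,1],[0,0,0,0,0,0,1]]}}

```text
time_s: 7.88
position: [558.2, 3.3, 35.0]
tcp_rot: [[-0.303, 0.953, -0.0], [0.953, 0.303, -0.0], [0.0, -0.0, -1.0]]
ft_force: [0.2, -0.0, -2.8]
gripper_width: 0.546
gripper_force: 65.8
```

Emit:
{"api": "carry_out", "payload": {"targets": [[0,0,0,0,0,0,-1],[0,0,0,0,0,0,-1],[0,0,0,0,0,0,-1],[0,0,-0.01,0,0,0,-1],[0,0,-0.03,0,0,0,-1]]}}

```text
time_s: 8.5
position: [557.5, 3.5, 75.6]
tcp_rot: [[-0.303, 0.953, -0.002], [0.953, 0.303, 0.0], [0.001, -0.002, -1.0]]
ft_force: [0.6, 0.4, -0.8]
gripper_width: 0.997
gripper_force: 0.0
```

Emit:
{"api": "carry_out", "payload": {"targets": [[0,0,-0.045,0,0,0,-1],[0,0,-0.05,0,0,0,-1],[0,0,-0.05,0,0,0,-1],[0,0,0,0,0,0,-1]]}}

```text
time_s: 9.0
position: [559.4, 3.2, 225.2]
tcp_rot: [[-0.303, 0.953, 0.008], [0.953, 0.303, -0.002], [-0.004, 0.007, -1.0]]
ft_force: [-0.2, 0.2, -0.3]
gripper_width: 1.0
gripper_force: 0.0
```

```bash
python3 - <<'E'
from h import *
plan([(491,230,240,-19.5)],-1)
E
```

```text
t 9.0 at [559.4   3.2 225.2] yaw 17.65 w 1.0 F [-0.2  0.2 -0.3] tilt [ 0.0083 -0.0017]
[[0.0474,0.0007,-0.003,0,0,7.4,-1],[0.0471,-0.0054,-0.0029,0,0,7.4,-1],[0.046,-0.0114,-0.003,0,0,7.4,-1],[0.0441,-0.0172,-0.0029,0,0,7.4,-1],[0.0415,-0.0228,-0.003,0,0,7.4,-1]]
end [491. 230. 240.] -19.3
```

Emit:
{"api": "carry_out", "payload": {"targets": [[0.0474,0.0007,-0.003,0,0,7.4,-1],[0.0471,-0.0054,-0.003,0,0,7.4,-1],[0.046,-0.0114,-0.003,0,0,7.4,-1],[0.0441,-0.0172,-0.003,0,0,7.4,-1],[0.0415,-0.0228,-0.003,0,0,7.4,-1]]}}

```text
time_s: 9.62
position: [488.8, 231.5, 235.3]
tcp_rot: [[0.336, 0.942, -0.001], [0.942, -0.336, -0.0], [-0.0, -0.001, -1.0]]
ft_force: [0.7, 0.8, -0.3]
gripper_width: 0.999
gripper_force: 0.0
```

Emit:
{"api": "carry_out", "payload": {"targets": [[0,0,0,0,0,0,-1],[0,0,0,0,0,0,-1],[0,0,0,0,0,0,-1],[0,0,0,0,0,0,-1]]}}

```text
time_s: 10.12
position: [490.0, 229.4, 235.4]
tcp_rot: [[0.332, 0.943, -0.0], [0.943, -0.332, -0.0], [-0.0, -0.0, -1.0]]
ft_force: [0.1, 0.6, -0.4]
gripper_width: 0.997
gripper_force: 0.0
```

```bash
python3 - <<'E'
from h import *
plan([],-1)
w,_=snap('wrist','w4.png'); t,_=snap('top','t4.png')
b=cv2.resize(t[145:240,255:335],(240,285),interpolation=2)
m=np.zeros((420,800,3),np.uint8); m[:,:560]=w; m[:285,560:]=b
cv2.imwrite('pics/m4.png',m[...,::-1])
E
```

```text
t 10.12 at [490.  229.4 235.4] yaw -19.41 w 0.997 F [ 0.1  0.6 -0.4] tilt [-0.0002 -0.0001]
end [490.  229.4 235.4] -19.4
```

View pics/m4.png

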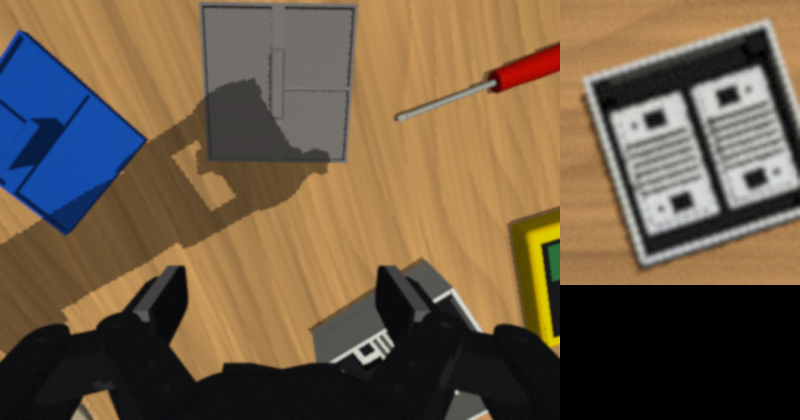

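Both sinks lie in their cavities. The grey divider's corners are at (201,3), (357,6), (346,162) and (208,160). Its grip top spans columns 272 to 284 and rows 49 to 118, and the long bay is on the left, towards the robot.

```bash
python3 - <<'E'
from h import *
c=load('w4.png')
q=np.array([back(c,u,v,12)[:2] for u,v in((201,3),(357,6),(347,161),(208,160))])
print(q.mean(0).round(1),[(np.linalg.norm(q[(i+1)%4]-q[i]).round(1),np.degrees(np.arctan2(*(q[(i+1)%4]-q[i])[::-1])).round(1)) for i in range(4)])
g=np.array([back(c,u,v,48)[:2] for u,v in((278,49),(277.5,118))]);e=g[0]-g[1];print('grip',g.mean(0),np.linalg.norm(e),np.degrees(np.arctan2(e[1],e[0])))
E
```

```text
[520.2 323.6] [(np.float64(148.8), np.float64(-20.4)), (np.float64(147.6), np.float64(-109.8)), (np.float64(151.0), np.float64(160.2)), (np.float64(149.1), np.float64(69.4))]
grip [520.00407519 323.53301027] 58.72460231211421 69.94890237932813
```

```bash
python3 - <<'E'
from h import *
plan([(520.2,323.6,110,-20),(520.2,323.6,80,-20)],-1,step=40)
E
```

```text
t 10.22 at [489.9 229.7 235.5] yaw -19.4 w 0.999 F [-0.4  0.2  0.3] tilt [-0.0001 -0.    ]
[[0.0247,-0.0007,0.0314,0,0,0.2,-1],[0.0246,-0.0007,0.0314,0,0,0.2,-1],[0.0247,-0.0008,0.0314,0,0,0.2,-1],[0.0246,-0.0009,0.0313,0,0,0.2,-1],[0.0,-0.0,0.03,0,0,-0.2,-1]]
end [520.2 323.6  80. ] -20.0
```

Emit:
{"api": "carry_out", "payload": {"targets": [[0.0247,-0.0007,0.0314,0,0,0.6,-1],[0.0246,-0.0007,0.0314,0,0,0,-1],[0.0246,-0.0007,0.0314,0,0,0,-1],[0.0246,-0.0007,0.0314,0,0,0,-1],[0,0,0.03,0,0,0,-1]]}}

```text
time_s: 10.85
position: [520.6, 324.8, 78.6]
tcp_rot: [[0.34, 0.94, 0.0], [0.94, -0.34, 0.0], [0.0, 0.0, -1.0]]
ft_force: [0.9, -1.1, 0.4]
gripper_width: 0.997
gripper_force: 0.0
```

Emit:
{"api": "carry_out", "payload": {"targets": [[0,0,0,0,0,0,-1],[0,0,0,0,0,0,-1],[0,0,0,0,0,0,-1]]}}

```text
time_s: 11.22
position: [521.2, 323.8, 81.6]
tcp_rot: [[0.342, 0.94, 0.002], [0.94, -0.342, 0.001], [0.002, 0.002, -1.0]]
ft_force: [0.0, -1.1, -0.1]
gripper_width: 1.001
gripper_force: 0.0
```

Emit:
{"api": "carry_out", "payload": {"targets": [[0,-0.001,0.024,0,0,0,-1],[0,0,0.023,0,0,0,-1],[0,0,0,0,0,0,1],[0,0,0,0,0,0,1],[0,0,0,0,0,0,1]]}}

```text
time_s: 11.85
position: [520.1, 324.4, 34.3]
tcp_rot: [[0.341, 0.94, 0.002], [0.94, -0.341, 0.001], [0.001, 0.002, -1.0]]
ft_force: [-0.1, 0.2, -0.3]
gripper_width: 0.375
gripper_force: 0.0
```

Emit:
{"api": "carry_out", "payload": {"targets": [[0,0,0,0,0,0,1],[0,0,0,0,0,0,1],[0,0,0,0,0,0,1],[0,0,0,0,0,0,1],[0,0,0,0,0,0,1]]}}

```text
time_s: 12.48
position: [519.8, 324.3, 33.9]
tcp_rot: [[0.341, 0.94, 0.001], [0.94, -0.341, 0.0], [0.001, 0.001, -1.0]]
ft_force: [-2.1, 0.3, 5.4]
gripper_width: 0.13
gripper_force: 60.2
```

```bash
python3 - <<'E'
from h import *
plan([(520,324,140,-20),(570.4,-32.6,150,-72.4)],1,step=50)
E
```

```text
t 12.47 at [519.8 324.3  33.9] yaw -19.95 w 0.13 F [-2.1  0.3  5.4] tilt [0.0011 0.0004]
[[-0.0001,0.0001,-0.0354,0,0,0.0,1],[-0.0001,0.0001,-0.0354,0,0,0.0,1],[-0.0,0.0001,-0.0353,0,0,0.0,1],[-0.0398,0.0211,-0.0013,0,0,6.6,1],[-0.0371,0.0256,-0.0012,0,0,6.6,1]]
[[-0.0339,0.0296,-0.0013,0,0,6.6,1],[-0.0302,0.0333,-0.0012,0,0,6.6,1],[-0.0262,0.0366,-0.0013,0,0,6.6,1],[-0.0218,0.0394,-0.0012,0,0,6.6,1],[-0.0172,0.0416,-0.0013,0,0,6.6,1]]
[[-0.0122,0.0433,-0.0012,0,0,6.6,1]]
end [570.4 -32.6 150. ] -72.8
```

Emit:
{"api": "carry_out", "payload": {"targets": [[0,0,-0.025,0,0,0,1],[0,0,-0.04,0,0,0,1],[0,0,-0.041,0,0,0,1],[-0.0398,0.0211,-0.001,0,0,6.6,1],[-0.0371,0.0256,-0.001,0,0,6.6,1]]}}

```text
time_s: 13.1
position: [531.7, 234.0, 140.9]
tcp_rot: [[0.549, 0.836, -0.0], [0.836, -0.549, -0.0], [-0.0, -0.0, -1.0]]
ft_force: [0.5, -0.1, -4.0]
gripper_width: 0.127
gripper_force: 58.9
```

Emit:
{"api": "carry_out", "payload": {"targets": [[-0.0339,0.0296,-0.001,0,0,6.6,1],[-0.0302,0.0333,-0.001,0,0,6.6,1],[-0.0262,0.0366,-0.001,0,0,6.6,1],[-0.0218,0.0394,-0.001,0,0,6.6,1],[-0.0172,0.0416,-0.001,0,0,6.6,1]]}}

```text
time_s: 13.72
position: [563.2, 10.7, 145.6]
tcp_rot: [[0.916, 0.401, -0.001], [0.401, -0.916, 0.0], [-0.001, -0.001, -1.0]]
ft_force: [0.9, -0.5, -3.9]
gripper_width: 0.131
gripper_force: 58.9
```

Emit:
{"api": "carry_out", "payload": {"targets": [[-0.0122,0.0433,0,0,0,6.2,1],[0,0,0,0,0,0,1],[0,0,0,0,0,0,1],[0,0,0,0,0,0,1],[0,0,0,0,0,0,1]]}}

```text
time_s: 14.35
position: [569.7, -31.6, 146.0]
tcp_rot: [[0.953, 0.304, -0.0], [0.304, -0.953, 0.0], [-0.0, -0.0, -1.0]]
ft_force: [0.9, 0.2, -2.3]
gripper_width: 0.132
gripper_force: 59.3
```

```bash
python3 - <<'E'
from h import *
plan([(570.4,-32.6,108,-72.4)],1,step=25)
w,_=snap('wrist','w5.png'); t,_=snap('top','t5.png')
m=np.zeros((420,800,3),np.uint8); m[:,:560]=w; m[:285,560:]=cv2.resize(t[145:240,265:345],(240,285),interpolation=2)
cv2.imwrite('pics/m5.png',m[...,::-1])
E
```

```text
t 14.35 at [569.7 -31.6 146. ] yaw -72.27 w 0.132 F [ 0.9  0.2 -2.3] tilt [-0.0001  0.0001]
[[0.0002,0.0006,0.019,0,0,0.1,1],[0.0001,0.0006,0.019,0,0,0.1,1]]
end [570.4 -32.6 108. ] -72.5
```

View pics/m5.png

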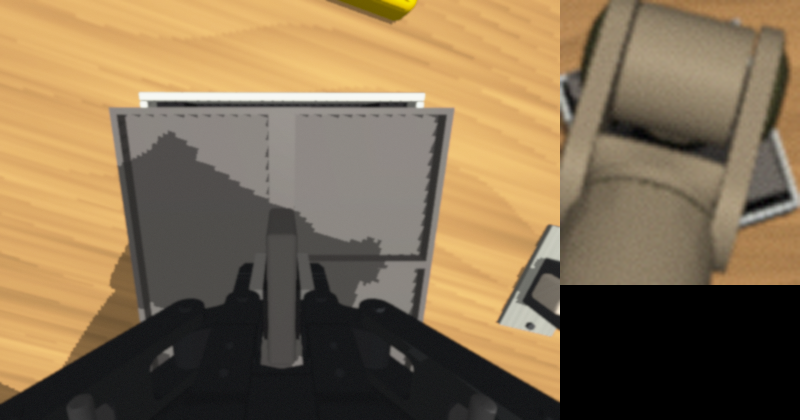

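The divider hangs level over the box. Its far rim corners are at (109,108) and (453,108), and the box's far rim corners show behind it at (140,94) and (425,94).

```bash
python3 - <<'E'
from h import *
c=load('w5.png')
def f(px,z,h):
    B=np.array([back(c,u,v,z)[:2] for u,v in px]);e=B[1]-B[0];L=np.linalg.norm(e);n=np.array([-e[1],e[0]])/L
    print(L.round(1),np.degrees(np.arctan2(e[1],e[0])).round(2),(B.mean(0)-h*n).round(1))
f(((140,94),(425,94)),66,87); f(((109,108),(453,108)),124,76)
E
```

```text
171.9 -72.29 [568.1 -33.7]
150.6 -72.29 [569.6 -32.3]
```

Emit:
{"api": "carry_out", "payload": {"targets": [[-0.0005,0.0008,0.02,0,0,0,1],[0,0,0.015,0,0,0,1],[0,0,0.011,0,0,0,1],[0,0,0.006,0,0,0,1],[0,0,0,0,0,0,1]]}}

```text
time_s: 15.08
position: [569.6, -33.3, 93.8]
tcp_rot: [[0.953, 0.303, -0.0], [0.303, -0.953, 0.0], [-0.0, -0.0, -1.0]]
ft_force: [-0.2, 0.0, -3.1]
gripper_width: 0.136
gripper_force: 59.4
```

Emit:
{"api": "carry_out", "payload": {"targets": [[0,0,0.004,0,0,0,1],[0,0,0.004,0,0,0,1],[0,0,0,0,0,0,1],[0,0,0,0,0,0,1]]}}

```text
time_s: 15.58
position: [569.7, -33.4, 86.1]
tcp_rot: [[0.953, 0.303, 0.0], [0.303, -0.953, -0.0], [0.0, 0.0, -1.0]]
ft_force: [-0.7, -0.7, -3.2]
gripper_width: 0.13
gripper_force: 59.4
```

Emit:
{"api": "carry_out", "payload": {"targets": [[0,0,0.001,0,0,0,1],[0,0,0,0,0,0,-1],[0,0,0,0,0,0,-1],[0,0,0,0,0,0,-1],[0,0,0,0,0,0,-1]]}}

```text
time_s: 16.2
position: [569.7, -33.4, 85.1]
tcp_rot: [[0.953, 0.303, 0.0], [0.303, -0.953, -0.0], [0.0, 0.0, -1.0]]
ft_force: [0.1, -0.4, 0.9]
gripper_width: 0.96
gripper_force: 0.0
```

Emit:
{"api": "carry_out", "payload": {"targets": [[0,0,-0.01,0,0,0,-1],[0,0,-0.03,0,0,0,-1],[0,0,-0.045,0,0,0,-1],[0,0,-0.03,0,0,0,-1],[0,0,0,0,0,0,-1]]}}

```text
time_s: 16.82
position: [570.5, -33.5, 202.9]
tcp_rot: [[0.953, 0.303, 0.005], [0.303, -0.953, -0.001], [0.004, 0.003, -1.0]]
ft_force: [0.0, -0.5, -1.0]
gripper_width: 0.998
gripper_force: 0.0
```

```bash
python3 - <<'E'
from h import *
plan([(572.8,-298.2,160,3)],-1)
E
```

```text
t 16.82 at [570.5 -33.5 202.9] yaw -72.35 w 0.998 F [ 0.  -0.5 -1. ] tilt [ 0.0051 -0.0014]
[[-0.0098,0.0316,0.0054,0,0,-9.4,-1],[-0.0148,0.0296,0.0054,0,0,-9.4,-1],[-0.0194,0.0268,0.0053,0,0,-9.4,-1],[-0.0235,0.0233,0.0054,0,0,-9.4,-1],[-0.027,0.0191,0.0053,0,0,-9.4,-1]]
[[-0.0298,0.0144,0.0054,0,0,-9.4,-1],[-0.0317,0.0094,0.0053,0,0,-9.4,-1],[-0.0328,0.004,0.0054,0,0,-9.4,-1]]
end [ 572.8 -298.2  160. ] 2.8
```

Emit:
{"api": "carry_out", "payload": {"targets": [[-0.0098,0.0316,0.0054,0,0,-9.4,-1],[-0.0148,0.0296,0.0054,0,0,-9.4,-1],[-0.0194,0.0268,0.0054,0,0,-9.4,-1],[-0.0235,0.0233,0.0054,0,0,-9.4,-1],[-0.027,0.0191,0.0054,0,0,-9.4,-1]]}}

```text
time_s: 17.45
position: [570.6, -199.6, 171.9]
tcp_rot: [[0.423, 0.906, -0.001], [0.906, -0.423, 0.001], [0.0, -0.002, -1.0]]
ft_force: [0.4, -0.8, -0.1]
gripper_width: 0.998
gripper_force: 0.0
```

Emit:
{"api": "carry_out", "payload": {"targets": [[-0.0298,0.0144,0.0054,0,0,-9.4,-1],[-0.0317,0.0094,0.0054,0,0,-9.4,-1],[-0.0328,0.004,0.0054,0,0,-9.6,-1],[0,0,0.03,0,0,0,-1],[0,0,0.02,0,0,0,-1]]}}

```text
time_s: 18.08
position: [571.0, -297.9, 104.3]
tcp_rot: [[-0.052, 0.999, -0.002], [0.999, 0.052, 0.002], [0.002, -0.002, -1.0]]
ft_force: [-0.4, 0.2, 0.3]
gripper_width: 1.003
gripper_force: 0.0
```

Emit:
{"api": "carry_out", "payload": {"targets": [[0,0,0,0,0,0,-1],[0,0,0,0,0,0,-1],[0,0,0,0,0,0,-1]]}}

```text
time_s: 18.45
position: [572.2, -298.1, 107.8]
tcp_rot: [[-0.053, 0.999, 0.001], [0.999, 0.053, -0.001], [-0.001, 0.001, -1.0]]
ft_force: [-0.0, 0.6, 0.2]
gripper_width: 0.998
gripper_force: 0.0
```

```bash
python3 - <<'E'
from h import *
plan([(572.8,-298.2,34,3)],-1,step=30)
E
```

```text
t 18.45 at [ 572.2 -298.1  107.8] yaw 3.05 w 0.998 F [-0.   0.6  0.2] tilt [ 0.0012 -0.001 ]
[[-0.0,0.0002,0.0246,0,0,0.0,-1],[-0.0001,0.0002,0.0246,0,0,0.0,-1],[-0.0,0.0002,0.0246,0,0,0.0,-1]]
end [ 572.8 -298.2   34. ] 3.1
```

Emit:
{"api": "carry_out", "payload": {"targets": [[0,0.0005,0.025,0,0,0,-1],[0,0,0.025,0,0,0,-1],[0,0,0.024,0,0,0,-1],[0,0,0,0,0,0,-1],[0,0,0,0,0,0,1]]}}

```text
time_s: 19.08
position: [573.0, -298.3, 34.3]
tcp_rot: [[-0.053, 0.999, 0.002], [0.999, 0.053, -0.001], [-0.001, 0.002, -1.0]]
ft_force: [0.5, -0.1, 0.3]
gripper_width: 0.814
gripper_force: 0.0
```

Emit:
{"api": "carry_out", "payload": {"targets": [[0,0,0,0,0,0,1],[0,0,0,0,0,0,1],[0,0,0,0,0,0,1],[0,0,0,0,0,0,1],[0,0,0,0,0,0,1]]}}

```text
time_s: 19.7
position: [572.8, -298.4, 34.3]
tcp_rot: [[-0.053, 0.999, 0.001], [0.999, 0.053, -0.001], [-0.001, 0.001, -1.0]]
ft_force: [-2.7, 0.4, 7.5]
gripper_width: 0.559
gripper_force: 64.4
```

```bash
python3 - <<'E'
from h import *
plan([(572.8,-298.2,150,3.1),(587,-90,220,17.5)],1,step=50)
E
```

```text
t 19.7 at [ 572.8 -298.4   34.3] yaw 3.05 w 0.559 F [-2.7  0.4  7.5] tilt [ 0.0014 -0.0013]
[[0.0001,0.0,-0.0386,0,0,-0.0,1],[0.0,0.0,-0.0385,0,0,-0.0,1],[0.0001,0.0001,-0.0386,0,0,-0.0,1],[0.0414,0.005,-0.014,0,0,-2.9,1],[0.0411,0.0071,-0.014,0,0,-2.9,1]]
[[0.0407,0.0092,-0.014,0,0,-2.9,1],[0.0402,0.0113,-0.014,0,0,-2.9,1],[0.0396,0.0133,-0.014,0,0,-2.9,1]]
end [587. -90. 220.] 17.5
```

Emit:
{"api": "carry_out", "payload": {"targets": [[0,0,-0.025,0,0,0,1],[0,0,-0.045,0,0,0,1],[0,0,-0.045,0,0,0,1],[0.0414,0.005,-0.014,0,0,-2.9,1],[0.0411,0.0071,-0.014,0,0,-2.9,1]]}}

```text
time_s: 20.32
position: [577.5, -213.6, 175.7]
tcp_rot: [[-0.154, 0.988, -0.001], [0.988, 0.154, 0.001], [0.001, -0.001, -1.0]]
ft_force: [0.7, 0.3, -6.9]
gripper_width: 0.555
gripper_force: 64.1
```

Emit:
{"api": "carry_out", "payload": {"targets": [[0.0407,0.0092,-0.014,0,0,-2.9,1],[0.0402,0.0113,-0.014,0,0,-2.9,1],[0.0396,0.0133,-0.014,0,0,-2.9,1],[0,0,0,0,0,0,1],[0,0,0,0,0,0,1]]}}

```text
time_s: 20.95
position: [586.2, -90.0, 217.1]
tcp_rot: [[-0.301, 0.954, -0.001], [0.954, 0.301, 0.0], [0.001, -0.001, -1.0]]
ft_force: [0.1, 0.2, -6.5]
gripper_width: 0.556
gripper_force: 64.2
```

Emit:
{"api": "carry_out", "payload": {"targets": [[0,0,0,0,0,0,1],[0,0,0,0,0,0,1]]}}

```text
time_s: 21.2
position: [586.4, -90.5, 217.3]
tcp_rot: [[-0.3, 0.954, -0.001], [0.954, 0.3, 0.0], [0.0, -0.001, -1.0]]
ft_force: [0.5, 0.8, -6.9]
gripper_width: 0.551
gripper_force: 64.2
```

```bash
python3 - <<'E'
from h import *
plan([],1)
snap('wrist','w6.png')
E
```

```text
t 21.2 at [586.4 -90.5 217.3] yaw 17.47 w 0.551 F [ 0.5  0.8 -6.9] tilt [-0.0008  0.0002]
end [586.4 -90.5 217.3] 17.5
```

View pics/w6.png

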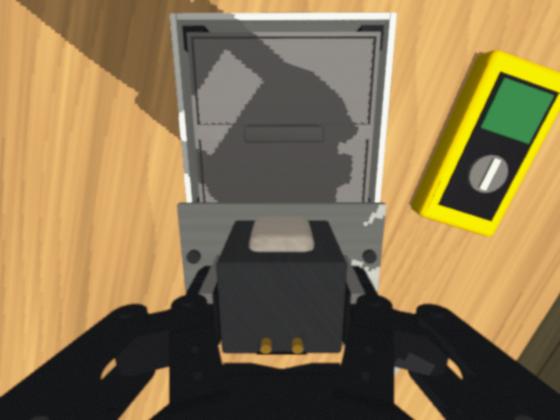

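The divider is seated level in the box with the long bay on the far side (rows 37 to 124, columns 192 to 376) and the grip top at rows 126 to 142. The transformer hangs upright with its far base corners at (178,203) and (385,204).

```bash
python3 - <<'E'
from h import *
c=load('w6.png'); p=np.array(manip.sense()['position'])
S=np.array([back(c,u,v,188)[:2] for u,v in((178,203),(385,204))]);e=S[1]-S[0];L=np.linalg.norm(e);n=np.array([-e[1],e[0]])/L;print('held',L,np.degrees(np.arctan2(e[1],e[0])),(S.mean(0)-28*n)-p[:2], n@((S.mean(0)-28*n)-p[:2]))
g=np.array([back(c,u,v,99)[:2] for u,v in((245,134),(323,134))]);e=g[1]-g[0];L=np.linalg.norm(e);a=np.arctan2(e[1],e[0]);n=np.array([-np.sin(a),np.cos(a)]);print('grip',g.mean(0),L,np.degrees(a),'bay',g.mean(0)+39.5*n)
for r in (126,142): print(back(c,284,r,99))
B=np.array([back(c,u,v,66)[:2] for u,v in((171,15),(396,13))]);print('box rim ctr',B.mean(0)-87*n)
# bay by inner edges: rim inner top z=63 far, rib far edge floor z=55
q=np.array([back(c,u,v,z)[:2] for u,v,z in((192,37,63),(376,36,63))]);print('rim inner far',q.mean(0),np.linalg.norm(q[1]-q[0]),'bay',q.mean(0)-33.5*n)
E
```

```text
held 103.62031282375341 17.182547954186877 [-0.86469722  1.44569891] 1.636621354271369
grip [570.35381186 -33.96441544] 57.82038522952993 17.46267122076001 bay [558.50047887   3.71513468]
[568.62081113 -28.4964002   99.        ]
[572.1147183  -39.50803708  99.        ]
box rim ctr [569.87751339 -33.84491315]
rim inner far [548.66084328  35.21126632] 144.31277750872175 bay [558.71366999   3.25519217]
```

```bash
python3 - <<'E'
from h import *
plan([(558.8,2.8,150,17.5)],1,step=30)
E
```

```text
t 21.25 at [586.4 -90.4 217.5] yaw 17.48 w 0.558 F [ 0.3 -0.2 -6.7] tilt [-0.0005  0.0002]
[[0.0243,0.0004,0.0169,0,0,-0.0,1],[0.0243,0.0004,0.0169,0,0,-0.0,1],[0.0243,0.0004,0.0168,0,0,-0.0,1],[0.0243,0.0005,0.0169,0,0,-0.0,1]]
end [558.8   2.9 150. ] 17.5
```

Emit:
{"api": "carry_out", "payload": {"targets": [[0.0243,0.0004,0.014,0,0,0,1],[0.0243,0.0004,0.014,0,0,0,1],[0.0243,0.0004,0.017,0,0,0,1],[0.0243,0.0005,0.017,0,0,0,1],[0,0,0.005,0,0,0,1]]}}

```text
time_s: 21.88
position: [558.1, 4.5, 149.8]
tcp_rot: [[-0.303, 0.953, -0.002], [0.953, 0.303, 0.001], [0.001, -0.002, -1.0]]
ft_force: [-0.2, -0.2, -6.7]
gripper_width: 0.556
gripper_force: 63.8
```

Emit:
{"api": "carry_out", "payload": {"targets": [[0,0,0.014,0,0,0,1],[0,0,0,0,0,0,1],[0,0,0,0,0,0,1],[0,0,0,0,0,0,1]]}}

```text
time_s: 22.38
position: [559.2, 3.1, 137.3]
tcp_rot: [[-0.301, 0.954, 0.001], [0.954, 0.301, -0.0], [-0.001, 0.001, -1.0]]
ft_force: [0.3, 0.4, -6.0]
gripper_width: 0.554
gripper_force: 63.7
```

```bash
python3 - <<'E'
from h import *
plan([(558.8,2.8,91,17.5)],1,step=12)
E
```

```text
t 22.38 at [559.2   3.1 137.3] yaw 17.52 w 0.554 F [ 0.3  0.4 -6. ] tilt [ 0.0009 -0.0003]
[[-0.0,-0.0001,0.0116,0,0,0.0,1],[-0.0001,-0.0001,0.0116,0,0,0.0,1],[-0.0,-0.0001,0.0115,0,0,0.0,1],[-0.0001,-0.0001,0.0116,0,0,0.0,1]]
end [558.8   2.8  91. ] 17.5
```

Emit:
{"api": "carry_out", "payload": {"targets": [[0,-0.0005,0.0115,0,0,0,1],[0,0,0.0115,0,0,0,1],[0,0,0.0115,0,0,0,1],[0,0,0.0105,0,0,0,1],[0,0,0,0,0,0,1]]}}

```text
time_s: 23.0
position: [558.0, 3.4, 90.8]
tcp_rot: [[-0.301, 0.953, -0.002], [0.953, 0.301, 0.0], [0.001, -0.001, -1.0]]
ft_force: [0.2, 0.4, -5.9]
gripper_width: 0.556
gripper_force: 64.0
```

Emit:
{"api": "carry_out", "payload": {"targets": [[0,0,0,0,0,0,1],[0,0,0,0,0,0,1]]}}

```text
time_s: 23.25
position: [558.6, 3.2, 92.3]
tcp_rot: [[-0.301, 0.953, 0.001], [0.953, 0.301, -0.0], [-0.0, 0.001, -1.0]]
ft_force: [0.7, -1.1, -5.9]
gripper_width: 0.553
gripper_force: 64.0
```

Emit:
{"api": "carry_out", "payload": {"targets": [[0,0,0.0015,0,0,0,1],[0,0,0.0012,0,0,0,1],[0,0,0,0,0,0,1],[0,0,0,0,0,0,1]]}}

```text
time_s: 23.75
position: [558.4, 3.3, 89.3]
tcp_rot: [[-0.301, 0.953, 0.0], [0.953, 0.301, -0.0], [-0.0, 0.0, -1.0]]
ft_force: [-2.4, 0.5, -1.4]
gripper_width: 0.559
gripper_force: 64.3
```

Emit:
{"api": "carry_out", "payload": {"targets": [[0,0,0,0,0,0,-1],[0,0,0,0,0,0,-1],[0,0,0,0,0,0,-1],[0,0,0,0,0,0,-1],[0,0,0,0,0,0,-1]]}}

```text
time_s: 24.38
position: [558.4, 3.3, 89.1]
tcp_rot: [[-0.301, 0.953, 0.0], [0.953, 0.301, -0.0], [-0.0, 0.0, -1.0]]
ft_force: [0.0, 0.2, 0.6]
gripper_width: 1.0
gripper_force: 0.0
```

Emit:
{"api": "carry_out", "payload": {"targets": [[0,0,-0.01,0,0,0,-1],[0,0,-0.03,0,0,0,-1],[0,0,-0.045,0,0,0,-1],[0,0,-0.04,0,0,0,-1],[-0.04,0,-0.01,0,0,0,-1]]}}

```text
time_s: 25.0
position: [571.1, -33.8, 228.1]
tcp_rot: [[-0.305, 0.952, 0.005], [0.952, 0.305, -0.001], [-0.003, 0.005, -1.0]]
ft_force: [0.7, 0.4, -0.9]
gripper_width: 1.001
gripper_force: 0.0
```

Emit:
{"api": "carry_out", "payload": {"targets": [[-0.045,0,0,0,0,0,-1],[0,0,0,0,0,0,-1],[0,0,0,0,0,0,-1],[0,0,0,0,0,0,-1],[0,0,0,0,0,0,-1]]}}

```text
time_s: 25.62
position: [583.9, -77.0, 224.3]
tcp_rot: [[-0.302, 0.953, 0.0], [0.953, 0.302, -0.0], [-0.0, 0.0, -1.0]]
ft_force: [0.2, 1.0, 1.1]
gripper_width: 1.002
gripper_force: 0.0
```

```bash
python3 - <<'E'
from h import *
plan([],1)
snap('wrist','w7.png')
E
```

```text
t 25.62 at [583.9 -77.  224.3] yaw 17.61 w 1.002 F [0.2 1.  1.1] tilt [ 0.0001 -0.    ]
end [583.9 -77.  224.3] 17.6
```

View pics/w7.png

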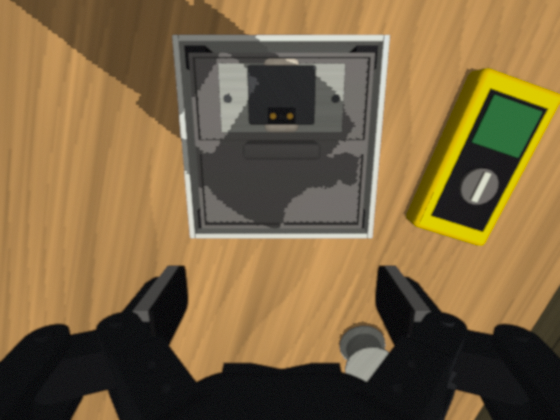

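The transformer stands upright with its base plate spanning (218,64) to (345,132), inside the long bay's rims (rows 57 to 138). The divider is level and the arm is clear of everything, so I'm handing in.

```bash
python3 -c "
from cell import manip
print(manip.job_done())"
```

```text
the job is handed in; nothing more can be done
None
```

I packed the kit box and handed it in at about 26 s of the 72 s allowed: the loose sink is in the empty cavity, the divider level on its posts and the transformer upright in the long bay, but the hand-in returned no verdict, so this rests on the last camera view and force readings.

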